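# Fit the grinding jar in the ball mill and charge it with balls

### The arm

A 6-joint arm with a two-finger parallel gripper is mounted at the origin on the work surface; the furniture and walls round the work are solid. World frame = base frame: x ahead of the robot, y to its left, z up, the work surface at z = 0. Lengths are in m, angles in rad, forces in N, time in s.
With the tool pointing down it reaches from about 0.25 to 0.8 m from the base axis. Payload 8.5 kg.
Tool frame: the origin (TCP) lies at the very end of the fingers, on their centre line; the grasp point (between the pads) lies behind it (bot.pinch_z is the z of the grasp point in the tool frame, in m); z points along the fingers, y is the direction in which the jaws open and shut (so a half turn about z gives the same grasp; the last joint's range is limited). The gripper opens to 85 mm and grips with 20 to 120 N. Pads are 22 mm wide; open, the fingers measure 114 mm over their backs; the gripper's body (76 mm by 85 mm) begins 54 mm behind the grasp point. The pads swing forward as they close: fully open they stand 13 mm farther back than shut.
Start: joints at [1.234, 0.238, -0.013, 1.319, 0, 1.571], TCP at [0.173, 0.495, 0.231] pointing down, gripper open.
Joint ranges: [-2.66, 2.66], [-1.03, 1.9], [-1.14, 1.46], [-1.82, 2.27], [-1.45, 1.34], [-3.14, 3.14]. Speed limits (rad/s): [2.22, 2.22, 2.79, 3.14, 3.14, 3.14].

### API

Orientations are given as a rotation vector (axis times angle).
In Python, from rig import bot gives the robot as it stands.
- The arm moves only by the tool drive_tool, never from a script. Its argument "steps" is a list of rows, each a list of 3 entries, a list of its own where there are three numbers: the shift along the tool's x, y, z in cm, then the turn, a rotation vector about the tool's x, y, z in rad, then the opening in per cent of the stroke, from 0 (shut) to 100 (fully open). In form: [[[tx, ty, tz], [rx, ry, rz], grip], ...]. A call has exactly 8 rows; each row is the pose to reach, as a shift and turn from the pose commanded when the call began, along the tool's axes at that moment; what a row does not reach only later rows make up. A row lasts 1/8 s, in which the tool goes at most 62.5 mm and 10.7 degrees, less where a joint would pass 70% of its speed; a pose out of reach is approached as far as the arm can. A call with a gripper value outside its range is refused whole. The fingers move at their own pace and stop on an object; "squeeze" is the grip in N (left out, the last holds). Time passes only in rows, so rows that repeat a pose let the fingers close, or fill a call up. It gives the time, the measured TCP pose, the force and the opening at its end, in the units of the state.
- bot.get_obs(): the state, without advancing time (a new reading comes with each control period).
- bot.read_camera(name): name is "side" or "top" or "wrist"; returns (picture, depth): 420x560x3 uint8, blue, green, red; 420x560 float32, m along the optical axis (not along the pixel's ray), 0 where there is no reading.
- bot.camera_info(name): a dict with "fx", "fy", "cx", "cy" (pixels), "cam_to_world" (4x4, takes a point from camera to world coordinates). Camera axes: x right, y down, z forward; pixel columns grow to the right and rows downward; lengths in m; the calibration is good to about 2 mm. A picture is of the moment at which its call begins: read the wrist's pose just before it. camera_info takes no time and is no camera call; for the wrist camera it gives the pose at the moment of the call.
- bot.sign_off(): hands the job in, once; it reports no verdict.
The state is a dict: "time_s": time; "joints": joint angles; "joint_velocities": joint speeds; "joint_torque": joint torques, N m; "tool_pos": TCP position; "tool_rot": TCP orientation; "wrist_force": force on the tool from outside, world axes, zero at the start; "torque": the same for the moment, N m; "gripper_width": finger opening in m.
Only numpy, scipy, OpenCV 4.12 (cv2) and the standard library are available. Lean on these libraries where they do the work, as an engineer would, in place of code of your own. Each camera call takes 0.05 s, during which the arm holds its last target. There are 200 camera calls.

### The job

Plug the empty grinding jar, foot down, into the rectangular drive socket of the ball mill until it sits fully home on the deck. Then use the scoop to pour all six steel balls into the jar, and set the empty scoop back down upright on the worktop. Leave the flask and the timer behind them where they are.

Things in the scene. Friction and masses are not known exactly. Their poses are not given: they have to be found in the camera images.
- jar: loose steel grinding jar with a thin blue band: body 70 (x) x 60 (y) x 52 mm high, round bore 50 mm wide, 44 mm deep in its top, on a dark rectangular drive foot 46 (x) x 36 (y) x 18 mm high; 70 mm tall in all, about 0.45 kg. Origin: centre of the foot's underside; z up, x along the long side. Fits the socket either way round (half a turn). Grasp across its 60 mm width (y)
- jar_mouth (a point): centre of the jar's bore at the rim, 70 mm above the jar's origin
- jar_bore (a point): point on the jar's axis 46 mm above its origin, 24 mm below the rim and 20 mm above the bore's floor
- mill: fixed bench ball mill: white housing 170 (x) x 130 (y) mm, aluminium deck 60 mm above the worktop; display, knob and red switch on its front (its -x). Origin: centre of its underside on the worktop. In the middle of the deck the drive socket, a rectangular hole 48.5 (x) x 38.5 (y) x 20 mm deep with a 2 mm chamfer, framed by blue corner marks
- mill_socket (a point): centre of the drive socket's mouth, in the plane of the deck (60 mm above the worktop); x along the socket's 48.5 mm side, z up. With the jar fully home its body rests on the deck and the jar's origin is 18 mm below this point
- scoop: loose aluminium scoop, 0.16 kg: trough 34 mm wide inside, walls 26 mm high, 2 mm floor, flat from x = -25 to +27 mm where the balls lie; then an 18 degree ramp up to the lip at its -x end (38 mm wide outside). At +x (30 to 76 mm) an upright black grip 46 (x) x 12 (y) x 52 mm high. Origin on the underside, on the worktop; z up. Tipped lip-down 30 to 45 degrees it empties
- scoop_lip (a point): middle of the scoop's pouring lip, upper face of the ramp's end; 63 mm along -x from the scoop's origin, 14 mm above its underside
- scoop_grip (a point): middle of the black grip, 53 mm along +x from the scoop's origin, 35 mm above its underside; pinch it across y (12 mm)
- flask: bystander: stoppered conical flask, 63 mm wide, 115 mm tall; origin centre of its base
- timer: bystander: flat white bench timer, 62 x 62 x 18 mm; origin centre of its underside
- ball0_center (a point): centre of steel grinding ball 1 of 6, 15 mm in diameter, 14 g, loose in the scoop
- ball1_center (a point): centre of steel grinding ball 2 of 6, 15 mm in diameter, 14 g, loose in the scoop
- ball2_center (a point): centre of steel grinding ball 3 of 6, 15 mm in diameter, 14 g, loose in the scoop
- ball3_center (a point): centre of steel grinding ball 4 of 6, 15 mm in diameter, 14 g, loose in the scoop
- ball4_center (a point): centre of steel grinding ball 5 of 6, 15 mm in diameter, 14 g, loose in the scoop
- ball5_center (a point): centre of steel grinding ball 6 of 6, 15 mm in diameter, 14 g, loose in the scoop

How it is judged:
On the way, in this order (a step that is already met when the one before it is completed fails the run):
1. the jar, still empty, is plugged fully home in the mill's socket (horizontal distance between jar and mill_socket below 0.004 m and z of jar in the frame of mill_socket below -0.0155 m and angle between jar's own z axis and vertical below 0.06 rad and distance between each of ball0_center, ball1_center, ball2_center, ball3_center, ball4_center, ball5_center and jar_bore above 0.05 m), for 0.2 s.
2. all six balls are in the jar while it sits home in the socket (horizontal distance between jar and mill_socket below 0.004 m and z of jar in the frame of mill_socket below -0.0155 m and angle between jar's own z axis and vertical below 0.06 rad and distance between each of ball0_center, ball1_center, ball2_center, ball3_center, ball4_center, ball5_center and jar_bore below 0.028 m), for 0.2 s.
At the end, for the whole second after the job is handed in: The jar sits in the socket (axis within 4 mm of its centre, body within 2.5 mm of the deck, upright within 0.06 rad), all six balls lie in its bore (each within 28 mm of the bore's middle), and the scoop stands upright (0.08 rad) on the worktop (within 6 mm), all at rest (all of step 2 and height (world z) of scoop between -0.004 and 0.006 m and angle between scoop's own z axis and vertical below 0.08 rad and linear speed of each of scoop, jar below 0.02 m/s); the robot touches nothing.
It fails at once if the flask is shoved more than 30 mm (distance of flask from where it was at the start of the episode above 0.03 m).
It fails at once if the timer is shoved more than 30 mm (distance of timer from where it was at the start of the episode above 0.03 m).
It also fails if it takes over 72 s, if anything falls off the work surface, if the arm or the gripper's body presses on something with over 40 N, if the wrist force passes 120 N, or if a joint passes its speed limit or range.

## Working session

There is one attempt and no reset: what is moved stays moved. The work goes in short steps, Python scripts to look and compute and a tool call to move; the robot and the scene stay as the last step left them, time stands still between calls to the robot, and variables do not carry over. Pictures are saved under pics/ and viewed, about 8 in all and at most 12, crops included, and the job is handed in when it is done.

Besides the shell and the picture viewer there is one more tool, called after ">>>" as a command line: name --argument value ..., lists and objects as JSON in quotes. drive_tool: Moves the arm, as the interface text tells. Its arguments: {"type":"object","properties":{"steps":{"type":"array"},"squeeze":{"type":"number"}},"required":["steps"]}

```bash
mkdir -p pics; ls
cat > h.py <<'E'
import numpy as np,cv2
from rig import bot
from scipy.spatial.transform import Rotation as R
def cloud(n):
    im,d=bot.read_camera(n); c=bot.camera_info(n)
    v,u=np.mgrid[:420,:560]; P=np.stack([(u-c['cx'])/c['fx']*d,(v-c['cy'])/c['fy']*d,d,np.ones_like(d)],-1)@np.array(c['cam_to_world']).T
    P=P[...,:3].copy(); P[d==0]=np.nan
    return im,P
def tcp():
    o=bot.get_obs(); return np.array(o['tool_pos']),R.from_rotvec(o['tool_rot'])
def st():
    o=bot.get_obs(); print('t',round(o['time_s'],2),'p',np.round(o['tool_pos'],4),'rot\n',np.round(R.from_rotvec(o['tool_rot']).as_matrix(),3),'F',np.round(o['wrist_force'],1),'w',o['gripper_width'],'j',np.round(o['joints'],2))
E
python3 - <<'E'
from h import *
print(bot.pinch_z);st()
for n in('top','side'):
    im,P=cloud(n);np.save(n+'.npy',P);cv2.imwrite(f'pics/{n}0.png',im)
    print(n,np.round(bot.camera_info(n)['cam_to_world'],2).tolist())
E
```

```text
pics
-0.0187
t 0.0 p [0.1734 0.4951 0.2307] rot
 [[-0.944  0.33  -0.   ]
 [ 0.33   0.944 -0.001]
 [-0.    -0.001 -1.   ]] F [-0.   0.6  0.4] w 0.08578309035622741 j [ 1.23  0.24 -0.01  1.32 -0.    1.57]
top [[0.0, -0.99, 0.14, 0.36], [-1.0, -0.0, -0.0, -0.05], [0.0, -0.14, -0.99, 1.25], [0.0, 0.0, 0.0, 1.0]]
side [[-0.98, -0.11, 0.17, 0.39], [-0.2, 0.5, -0.84, 0.65], [0.01, -0.86, -0.51, 0.5], [0.0, 0.0, 0.0, 1.0]]
```

View pics/top0.png

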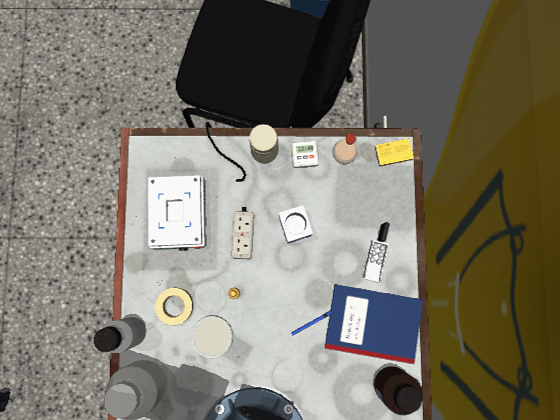

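View pics/side0.png

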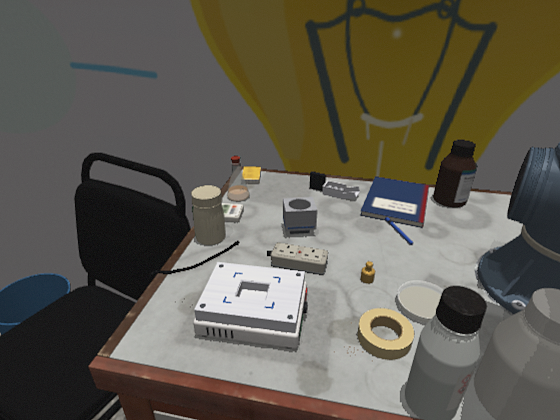

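The top view shows the mill at (176,212), the jar at (296,224) and the scoop at (377,255) with its grip towards (384,232). The timer is at (305,153) and the flask at (346,150). The side view confirms a power strip at (299,257) between the jar and the mill.

```bash
cat > m.py <<'E'
from h import *
P=np.load('top.npy')
def seg(name,u0,u1,v0,v1,z0,z1):
    Q=P[v0:v1,u0:u1].reshape(-1,3); Q=Q[np.isfinite(Q[:,2])]
    q=Q[(Q[:,2]>z0)&(Q[:,2]<z1)]
    r=cv2.minAreaRect((q[:,:2]*1000).astype(np.float32))
    print(name,len(q),'zmed',np.round(np.median(q[:,2]),4),'rect',np.round(r[0],1),np.round(r[1],1),round(r[2],1),'mean',np.round(q.mean(0),4))
seg('mill',135,215,165,255,.05,.07)
seg('jar',270,320,200,250,.06,.08)
seg('grip',355,400,212,290,.04,.07)
seg('scoop',355,400,212,290,.008,.07)
seg('timer',285,322,138,170,.01,.03)
seg('flask',330,362,130,168,.02,.15)
seg('strip',225,260,200,265,.015,.08)
seg('tan bottle',245,285,120,165,.02,.2)
# socket
Q=P[180:245,150:203].reshape(-1,3);q=Q[(Q[:,2]<.048)]
print('sock',len(q),q.mean(0),np.median(q[:,2]),cv2.minAreaRect((q[:,:2]*1000).astype(np.float32)))
print('table z',np.nanmedian(P[265:285,270:330,2]))
print(np.round(P[[360,340,380],[110,110,130]],3), bot.camera_info('top')['fx'])
E
python3 m.py
```

```text
mill 3260 zmed 0.0602 rect [533.  186.7] [161.  120.7] 2.4 mean [0.5316 0.1863 0.0601]
jar 447 zmed 0.07 rect [501.4 -94.2] [70.5 59.8] 18.1 mean [ 0.5011 -0.0943  0.0698]
grip 112 zmed 0.0505 rect [ 484.5 -304. ] [13.  45.6] 74.6 mean [ 0.4846 -0.3035  0.0502]
scoop 660 zmed 0.0167 rect [ 429.  -281.6] [ 83.1 159.2] 87.4 mean [ 0.433  -0.2902  0.0225]
timer 623 zmed 0.0183 rect [ 680.4 -119.4] [63.4 62.1] 6.0 mean [ 0.6788 -0.1196  0.0182]
flask 449 zmed 0.0571 rect [ 682.  -215.6] [53.6 41.9] 64.5 mean [ 0.6808 -0.2146  0.0643]
strip 963 zmed 0.0308 rect [485.1  30.7] [ 48.1 123.5] 86.9 mean [0.4799 0.0304 0.0306]
tan bottle 890 zmed 0.1167 rect [688.4 -20.9] [64.1 63.6] 62.5 mean [ 0.682  -0.0211  0.1013]
sock 421 [0.53461042 0.17304406 0.04029113] 0.04040231386658988 ((530.902587890625, 166.261474609375), (153.7583465576172, 81.57156372070312), 1.356273889541626)
table z 1.1865261337673516e-05
[[ 0.186  0.34  -0.003]
 [ 0.251  0.281  0.192]
 [ 0.165  0.251  0.143]] 517.6061057653593
```

>>> drive_tool --steps '[[[-3, -1, -5], [0, 0, 0], 100], [[-9, -3, -5], [0, 0, -0.1], 100], [[-15, -6, -5], [0, 0, -0.2], 100], [[-21, -8, -5], [0, 0, -0.3], 100], [[-27, -11, -5], [0, 0, -0.38], 100], [[-33, -13, -5], [0, 0, -0.38], 100], [[-39, -15, -5], [0, 0, -0.38], 100], [[-44, -17, -5], [0, 0, -0.38], 100]]'

```text
time_s: 1.1
tool_pos: [0.5314, 0.1902, 0.281]
tool_rot: [0.068, -3.141, 0.0]
wrist_force: [0.4, -0.0, -0.1]
gripper_width: 0.0855
```

Run:
```python
from h import *
st()
im,P=cloud('wrist');st();np.save('w1.npy',P);cv2.imwrite('pics/w1.png',im)
```

```text
t 1.1 p [0.5314 0.1902 0.281 ] rot
 [[-0.999 -0.043 -0.   ]
 [-0.043  0.999 -0.   ]
 [ 0.    -0.    -1.   ]] F [ 0.4 -0.  -0.1] w 0.08546318517290141 j [0.34 0.3  0.2  1.47 0.   0.3 ]
t 1.15 p [0.5362 0.1857 0.2801] rot
 [[-0.999 -0.04   0.002]
 [-0.04   0.999 -0.003]
 [-0.002 -0.003 -1.   ]] F [ 0.1 -3.7 -0.4] w 0.08566912557857778 j [ 0.34  0.3   0.2   1.47 -0.    0.3 ]
```

View pics/w1.png

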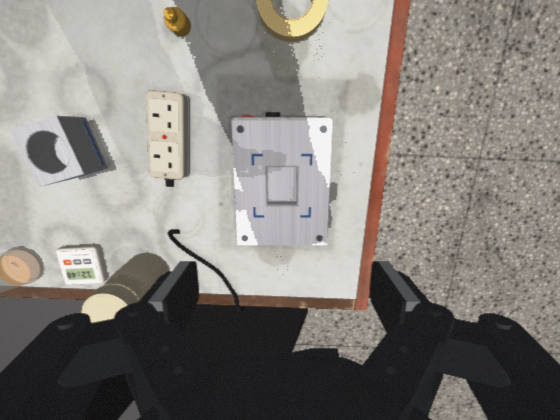

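The wrist view shows the deck upright, with the socket at (282,184) and its corner marks around it. The jar is at (60,150). The arm was still settling when I took it, so I'll repeat the reading and measure the socket and jar from the cloud.

```bash
sed -i 's/im,d=bot.read_camera(n); c=bot.camera_info(n)/c=bot.camera_info(n); im,d=bot.read_camera(n)/' h.py
python3 - <<'E'
from h import *
st()
im,P=cloud('wrist');np.save('w2.npy',P);st()
Q=P.reshape(-1,3)
def rect(q,n):
    r=cv2.minAreaRect((q[:,:2]*1000).astype(np.float32));print(n,len(q),np.round(np.median(q[:,2]),4),np.round(r[0],1),np.round(r[1],1),round(r[2],1))
z=P[...,2]
rect(Q[(abs(Q[:,2]-.06)<.003)&(np.hypot(Q[:,0]-.533,Q[:,1]-.187)<.12)],'deck')
m=((z<.045)&(z>.03)).astype(np.uint8); m[:, :255]=0;m[:,310:]=0;m[:155]=0;m[215:]=0
n,l,s,c=cv2.connectedComponentsWithStats(m);k=1+s[1:,4].argmax();rect(P[l==k],'sock floor');print(s[k])
# hole outline at deck z: ray of hole mask boundary not at deck; use deck-hole contour
m=((abs(z-.06)<.002)).astype(np.uint8);mm=1-m; mm[:,:255]=0;mm[:,310:]=0;mm[:155]=0;mm[215:]=0
n,l,s,c=cv2.connectedComponentsWithStats(mm);k=1+s[1:,4].argmax();print(s[k])
C=bot.camera_info('wrist');T=np.array(C['cam_to_world']);vv,uu=np.nonzero(l==k)
d=np.stack([(uu-C['cx'])/C['fx'],(vv-C['cy'])/C['fy'],np.ones(len(uu))],-1)@T[:3,:3].T
t=(.06-T[2,3])/d[:,2];rect(T[:3,3]+d*t[:,None],'hole at deck')
J=Q[(abs(Q[:,2]-.07)<.003)&(np.hypot(Q[:,0]-.501,Q[:,1]+.094)<.06)];rect(J,'jar')
print(T[:3,3])
E
```

```text
t 1.15 p [0.5362 0.1857 0.2801] rot
 [[-0.999 -0.04   0.002]
 [-0.04   0.999 -0.003]
 [-0.002 -0.003 -1.   ]] F [ 0.1 -3.7 -0.4] w 0.08566912557857778 j [ 0.34  0.3   0.2   1.47 -0.    0.3 ]
t 1.2 p [0.5337 0.1878 0.2799] rot
 [[-0.999 -0.038 -0.   ]
 [-0.038  0.999 -0.002]
 [ 0.    -0.002 -1.   ]] F [-0.9  0.2 -0.1] w 0.08529736676316235 j [ 0.34  0.3   0.2   1.47 -0.    0.3 ]
deck 10821 0.0602 [532.4 186. ] [159.8 120.3] 2.3
sock floor 1053 0.0402 [533.4 186.1] [46.6 38.5] 2.3
[ 271  163   30   36 1053]
[ 270  163   32   40 1165]
hole at deck 1165 0.06 [529.9 188.7] [49.8 39.6] 2.2
jar 1812 0.07 [500.9 -95.6] [70.3 62.8] 17.7
[0.4628753  0.18446148 0.42278057]
```

>>> drive_tool --steps '[[[0.7, -5, 1], [0, 0, -0.06], 100], [[1.5, -10, 3], [0, 0, -0.12], 100], [[2.5, -16, 6], [0, 0, -0.18], 100], [[3.5, -22, 9], [0, 0, -0.24], 100], [[4.2, -26.5, 12], [0, 0, -0.275], 100], [[4.4, -28.1, 15], [0, 0, -0.275], 100], [[4.4, -28.1, 15], [0, 0, -0.275], 100], [[4.4, -28.1, 15], [0, 0, -0.275], 100]]'

```text
time_s: 2.2
tool_pos: [0.4986, -0.0903, 0.1321]
tool_rot: [-0.498, 3.101, 0.0]
wrist_force: [-0.2, 0.0, 0.8]
gripper_width: 0.0853
```

Run:
```python
from h import *
im,P=cloud('wrist');st();cv2.imwrite('pics/w3.png',im)
Q=P.reshape(-1,3)
J=Q[(abs(Q[:,2]-.07)<.003)&(np.hypot(Q[:,0]-.501,Q[:,1]+.094)<.06)]
r=cv2.minAreaRect((J[:,:2]*1000).astype(np.float32));print(r)
p,Rt=tcp();print('err tool', Rt.inv().apply(np.r_[np.array(r[0])/1e3,.03]-p)*100)
```

```text
t 2.25 p [ 0.499  -0.0901  0.1324] rot
 [[-0.95  -0.314  0.001]
 [-0.314  0.95  -0.   ]
 [-0.001 -0.001 -1.   ]] F [ 0.4 -0.3  0.5] w 0.08535722372463796 j [-0.18  0.26 -0.24  1.06  0.   -0.5 ]
((501.116943359375, -95.37228393554688), (70.93247985839844, 60.20212936401367), 17.80692481994629)
err tool [-0.02435219 -0.56385332 10.23996889]
```

>>> drive_tool --steps '[[[0, -0.5, 2], [0, 0, 0], 100], [[0, -0.55, 5], [0, 0, 0], 100], [[0, -0.55, 7.5], [0, 0, 0], 100], [[0, -0.55, 9.2], [0, 0, 0], 100], [[0, -0.55, 10], [0, 0, 0], 100], [[0, -0.55, 10], [0, 0, 0], 60], [[0, -0.55, 10], [0, 0, 0], 40], [[0, -0.55, 10], [0, 0, 0], 40]]' --squeeze 80

```text
time_s: 3.25
tool_pos: [0.5006, -0.0956, 0.0328]
tool_rot: [-0.498, 3.1, 0.0]
wrist_force: [-1.4, 3.9, 5.7]
gripper_width: 0.0615
```

>>> drive_tool --steps '[[[0, 0, 0], [0, 0, 0], 30], [[0, 0, 0], [0, 0, 0], 30], [[0, 0, -1], [0, 0, 0], 30], [[0, 0, -3], [0, 0, 0], 30], [[0, 0, -6], [0, 0, 0], 30], [[0, 0, -9], [0, 0, 0], 30], [[0, 0, -11], [0, 0, 0], 30], [[0, 0, -11], [0, 0, 0], 30]]'

```text
time_s: 4.25
tool_pos: [0.5009, -0.0963, 0.1432]
tool_rot: [-0.497, 3.099, -0.002]
wrist_force: [-0.5, 0.7, -5.5]
gripper_width: 0.0612
```

Run:
```python
from h import *
im,P=cloud('side');st();cv2.imwrite('pics/s4.png',im)
Q=P.reshape(-1,3);p,Rt=tcp()
```

```text
t 4.3 p [ 0.5002 -0.0962  0.1419] rot
 [[-0.95  -0.313  0.001]
 [-0.313  0.95  -0.   ]
 [-0.001 -0.001 -1.   ]] F [-0.1 -0.5 -6. ] w 0.06110631681405714 j [-0.19  0.26 -0.22  1.09 -0.   -0.51]
```

View pics/s4.png

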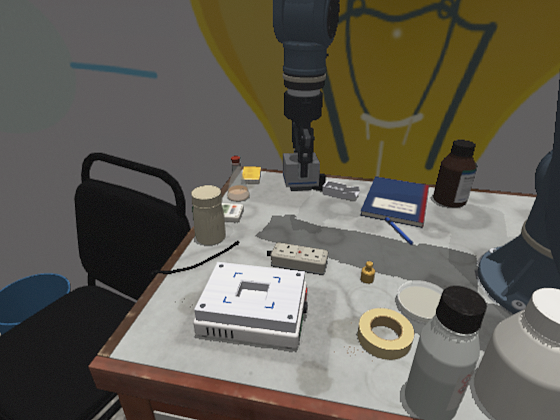

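The jar is lifted, hanging in the gripper at (300,165). Next I carry it over the socket.

>>> drive_tool --steps '[[[-1.2, 2.6, -1], [0, 0, 0.03], 30], [[-3, 6.5, -2], [0, 0, 0.08], 30], [[-5, 10.9, -2], [0, 0, 0.13], 30], [[-7.2, 15.6, -2], [0, 0, 0.18], 30], [[-9.4, 20.4, -2], [0, 0, 0.23], 30], [[-11, 24, -2], [0, 0, 0.26], 30], [[-11.9, 25.9, -2], [0, 0, 0.277], 30], [[-11.9, 25.9, -2], [0, 0, 0.277], 30]]'

```text
time_s: 5.3
tool_pos: [0.5313, 0.1884, 0.1597]
tool_rot: [0.068, -3.139, 0.001]
wrist_force: [0.3, -1.1, -5.3]
gripper_width: 0.0616
```

Run:
```python
from h import *
bot.read_camera('side')
im,P=cloud('wrist');st();cv2.imwrite('pics/w5.png',im);np.save('w5.npy',P)
im2,P2=cloud('top');cv2.imwrite('pics/t5.png',cv2.resize(im2[150:270,120:240],(600,600)));np.save('t5.npy',P2);st()
Q=P2[150:270,120:230].reshape(-1,3);p,Rt=tcp()
print('z hist',np.histogram(Q[:,2],bins=[.05,.07,.15,.17,.19,.21,.23,.4,.8]))
cv2.imwrite('pics/c5.png',np.hstack([im,cv2.resize(im2[150:270,120:240],(420,420))])[:, ::1])
```

```text
t 5.4 p [0.5312 0.1867 0.1602] rot
 [[-0.999 -0.042 -0.002]
 [-0.042  0.999 -0.001]
 [ 0.002 -0.001 -1.   ]] F [-0.9 -0.1 -5.2] w 0.06153885216297274 j [ 0.34  0.34 -0.06  1.18 -0.    0.3 ]
t 5.45 p [0.5314 0.1864 0.1605] rot
 [[-0.999 -0.041 -0.002]
 [-0.041  0.999 -0.001]
 [ 0.002 -0.001 -1.   ]] F [ 0.6 -0.2 -4.5] w 0.06176498799209797 j [ 0.34  0.34 -0.06  1.18 -0.    0.3 ]
z hist (array([1759,    8,  128,   67,  218,   64,  693, 4775]), array([0.05, 0.07, 0.15, 0.17, 0.19, 0.21, 0.23, 0.4 , 0.8 ]))
```

View pics/w5.png

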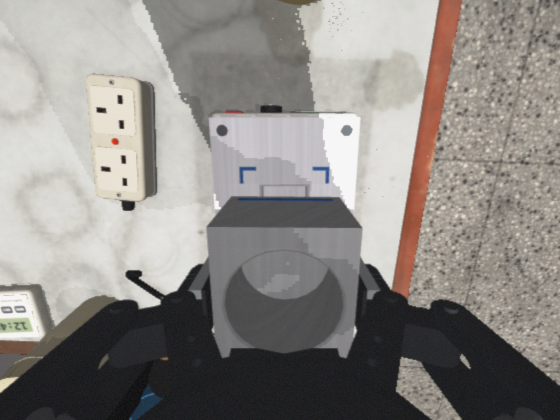

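The jar sits squarely in the jaws with its bore at (284,300) and its body edges at columns 209 to 361. The socket's front edge shows at row 187, columns 262 to 308, and the deck marks are around it. I'll compare the jar and socket within this one frame.

Run:
```python
from h import *
P=np.load('w5.npy');z=P[...,2]
p,Rt=tcp()
a=np.deg2rad(2.3);ex=np.array([np.cos(a),np.sin(a)]);ey=np.array([-ex[1],ex[0]])
m=(abs(z-.198)<.004);q=P[m];q=q[np.hypot(q[:,0]-.53,q[:,1]-.187)<.06]
u=q[:,:2]@ex;v=q[:,:2]@ey
print('top n',len(q),'z',np.median(q[:,2]),'u min',np.percentile(u,[0,.5,1]),'v',np.percentile(v,[.3,99.7]))
cu=u.min()+.035
# per-side line angle from front edge
b=np.round(q[:,1],3);e=np.array([[y,q[b==y,0].min()] for y in np.unique(b)]);e=e[4:-4];f=np.polyfit(e[:,0],e[:,1],1);print('yaw from front edge',np.rad2deg(-f[0]))
print('jar c',cu*ex+(v.min()+v.max())/2*ey)
# deck
m=(abs(z-.06)<.003);q=P[m];q=q[np.hypot(q[:,0]-.53,q[:,1]-.187)<.13]
u=q[:,:2]@ex;v=q[:,:2]@ey
print('deck u min',np.percentile(u,[0,.5]),'v',np.percentile(v,[.3,99.7]), 'v mid',(np.percentile(v,.3)+np.percentile(v,99.7))/2,'u c',u.min()+.080)
# socket
h=P[180:200,255:315].reshape(-1,3);h=h[(h[:,2]<.055)&(h[:,2]>.03)]
print('sock n',len(h),'u min',(h[:,:2]@ex).min(),'v',np.percentile(h[:,:2]@ey,[1,99]))
s=np.array([.5325,.1865]);print('target u,v',s@ex,s@ey,'tcp',p[:2]@ex,p[:2]@ey)
```

```text
top n 10161 z 0.19735779827809008 u min [0.50355925 0.50383679 0.50390679] v [0.12493897 0.20219159]
yaw from front edge 1.6112093459560217
jar c [0.53150035 0.18656208]
deck u min [0.45907174 0.4592115 ] v [0.10491262 0.22434489] v mid 0.16462875352610873 u c 0.5390717414451248
sock n 466 u min 0.5172895054845464 v [0.14540114 0.1838553 ]
target u,v 0.5395555947057649 0.1649795751652561 tcp 0.5384513011583967 0.16490890051644763
```

>>> drive_tool --steps '[[[-0.08, 0, 1], [0, 0, 0], 30], [[-0.08, 0, 3], [0, 0, 0], 30], [[-0.08, 0, 4.8], [0, 0, 0], 30], [[-0.08, 0, 5.6], [0, 0, 0], 30], [[-0.08, 0, 6], [0, 0, 0], 30], [[-0.08, 0, 6.3], [0, 0, 0], 30], [[-0.08, 0, 6.6], [0, 0, 0], 30], [[-0.08, 0, 6.8], [0, 0, 0], 30]]'

```text
time_s: 6.45
tool_pos: [0.5329, 0.1872, 0.0934]
tool_rot: [-0.065, 3.141, 0.0]
wrist_force: [0.2, -0.5, -5.2]
gripper_width: 0.0611
```

>>> drive_tool --steps '[[[0, 0, 0.2], [0, 0, 0], 30], [[0, 0, 0.4], [0, 0, 0], 30], [[0, 0, 0.6], [0, 0, 0], 30], [[0, 0, 0.8], [0, 0, 0], 30], [[0, 0, 1.0], [0, 0, 0], 30], [[0, 0, 1.2], [0, 0, 0], 30], [[0, 0, 1.3], [0, 0, 0], 30], [[0, 0, 1.4], [0, 0, 0], 30]]'

```text
time_s: 7.45
tool_pos: [0.5327, 0.1871, 0.0792]
tool_rot: [0.065, -3.141, 0.0]
wrist_force: [-1.4, 0.7, -3.8]
gripper_width: 0.0614
```

>>> drive_tool --steps '[[[0, 0, 0.15], [0, 0, 0], 30], [[0, 0, 0.3], [0, 0, 0], 30], [[0, 0, 0.4], [0, 0, 0], 30], [[0, 0, 0.5], [0, 0, 0], 30], [[0, 0, 0.5], [0, 0, 0], 30], [[0, 0, 0.5], [0, 0, 0], 60], [[0, 0, 0.5], [0, 0, 0], 100], [[0, 0, 0.5], [0, 0, 0], 100]]'

```text
time_s: 8.45
tool_pos: [0.5336, 0.1874, 0.0748]
tool_rot: [-0.065, 3.139, 0.001]
wrist_force: [-0.0, -1.1, -0.3]
gripper_width: 0.0856
```

>>> drive_tool --steps '[[[0, 0, 0], [0, 0, 0], 100], [[0, 0, -1], [0, 0, 0], 100], [[0, 0, -3], [0, 0, 0], 100], [[0, 0, -6], [0, 0, 0], 100], [[0, 0, -10], [0, 0, 0], 100], [[0, 0, -14], [0, 0, 0], 100], [[0, 0, -18], [0, 0, 0], 100], [[0, 0, -18], [0, 0, 0], 100]]'

```text
time_s: 9.45
tool_pos: [0.5342, 0.1876, 0.2582]
tool_rot: [-0.064, 3.135, 0.003]
wrist_force: [-0.2, -1.0, -0.2]
gripper_width: 0.0854
```

Run:
```python
from h import *
bot.read_camera('side')
im,P=cloud('wrist');st();cv2.imwrite('pics/w6.png',im)
Q=P.reshape(-1,3);Q=Q[np.hypot(Q[:,0]-.533,Q[:,1]-.187)<.06]
print(np.histogram(Q[:,2],bins=np.arange(.1,.13,.002)))
J=Q[(Q[:,2]>.105)&(Q[:,2]<.125)];print(len(J),np.median(J[:,2]),cv2.minAreaRect((J[:,:2]*1000).astype(np.float32)))
A=np.c_[J[:,:2]-[.533,.187],np.ones(len(J))];print('tilt',np.linalg.lstsq(A,J[:,2],rcond=None)[0])
```

```text
t 9.55 p [0.5329 0.1872 0.2547] rot
 [[-0.999 -0.041  0.001]
 [-0.041  0.999  0.   ]
 [-0.001  0.    -1.   ]] F [-0.5 -0.6 -0.2] w 0.08529256246173936 j [ 0.34  0.3   0.13  1.4  -0.    0.3 ]
(array([  28,   36,   71,   55,   31,  885, 1273,    9,    0,    0,    0,
          0,    0,    0]), array([0.1  , 0.102, 0.104, 0.106, 0.108, 0.11 , 0.112, 0.114, 0.116,
       0.118, 0.12 , 0.122, 0.124, 0.126, 0.128]))
2298 0.11211669402315932 ((533.078125, 186.20941162109375), (69.92770385742188, 60.15826416015625), 2.200554132461548)
tilt [0.00195164 0.00105602 0.11186703]
```

>>> drive_tool --steps '[[[0.8, -5.5, 1], [0, 0, 0.04], 100], [[1.6, -11.5, 2], [0, 0, 0.08], 100], [[2.5, -17.5, 3], [0, 0, 0.13], 100], [[3.3, -23.5, 4], [0, 0, 0.17], 100], [[4.2, -29.5, 6], [0, 0, 0.22], 100], [[5, -35.5, 7], [0, 0, 0.26], 100], [[5.8, -41.5, 8], [0, 0, 0.31], 100], [[6.6, -46.5, 9.5], [0, 0, 0.31], 100]]'

```text
time_s: 10.55
tool_pos: [0.4849, -0.2822, 0.158]
tool_rot: [-0.423, -3.112, -0.0]
wrist_force: [1.2, 0.4, -0.2]
gripper_width: 0.0853
```

>>> drive_tool --steps '[[[0, -2, 0], [0, 0, 0], 100], [[0, -2, 0], [0, 0, 0], 100], [[0, -2, 0], [0, 0, 0], 100], [[0, -2, 0], [0, 0, 0], 100], [[0, -2, 0], [0, 0, 0], 100], [[0, -2, 0], [0, 0, 0], 100], [[0, -2, 0], [0, 0, 0], 100], [[0, -2, 0], [0, 0, 0], 100]]'

```text
time_s: 11.55
tool_pos: [0.4807, -0.2994, 0.1593]
tool_rot: [-0.421, -3.113, 0.0]
wrist_force: [0.1, 0.1, 0.1]
gripper_width: 0.0853
```

Run:
```python
from h import *
im,P=cloud('wrist');st();cv2.imwrite('pics/w7.png',im)
Q=P.reshape(-1,3);J=Q[(abs(Q[:,2]-.052)<.006)&(np.hypot(Q[:,0]-.4845,Q[:,1]+.304)<.05)]
r=cv2.minAreaRect((J[:,:2]*1000).astype(np.float32));print(len(J),np.median(J[:,2]),r)
p,Rt=tcp();print('err tool', Rt.inv().apply(np.r_[np.array(r[0])/1e3,.0165]-p)*100)
```

```text
t 11.6 p [ 0.4807 -0.2995  0.1593] rot
 [[-0.964  0.266 -0.   ]
 [ 0.266  0.964 -0.   ]
 [-0.    -0.    -1.   ]] F [-0.4  0.5 -0.4] w 0.08551971141727843 j [-0.56  0.34 -0.06  1.17 -0.   -0.29]
619 0.05156693440821408 ((483.57159423828125, -305.432861328125), (12.20327091217041, 44.66654968261719), 75.74678802490234)
err tool [-0.43851632 -0.49659166 14.28457516]
```

View pics/w7.png

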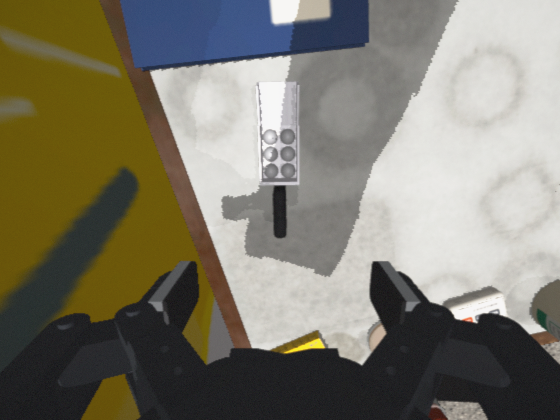

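The scoop's grip is at (280,210), with all six balls on the flat behind it at rows 130 to 177. The wall on the left is close, so I'll go down with the fingers partly closed.

>>> drive_tool --steps '[[[-0.4, -0.45, 0], [0, 0, -0.01], 45], [[-0.4, -0.45, 3], [0, 0, -0.01], 45], [[-0.4, -0.45, 6], [0, 0, -0.01], 45], [[-0.4, -0.45, 9], [0, 0, -0.01], 45], [[-0.4, -0.45, 11.5], [0, 0, -0.01], 45], [[-0.4, -0.45, 13], [0, 0, -0.01], 45], [[-0.4, -0.45, 14], [0, 0, -0.01], 45], [[-0.4, -0.45, 14.1], [0, 0, -0.01], 45]]'

```text
time_s: 12.6
tool_pos: [0.4833, -0.3049, 0.0181]
tool_rot: [-0.405, -3.115, -0.0]
wrist_force: [0.1, -0.1, 0.1]
gripper_width: 0.0384
```

>>> drive_tool --steps '[[[0, 0, 0], [0, 0, 0], 30], [[0, 0, 0], [0, 0, 0], 15], [[0, 0, 0], [0, 0, 0], 5], [[0, 0, 0], [0, 0, 0], 0], [[0, 0, 0], [0, 0, 0], 0], [[0, 0, 0], [0, 0, 0], 0], [[0, 0, -0.3], [0, 0, 0], 0], [[0, 0, -1], [0, 0, 0], 0]]' --squeeze 100

```text
time_s: 13.6
tool_pos: [0.4829, -0.3046, 0.0283]
tool_rot: [-0.405, -3.114, -0.0]
wrist_force: [0.3, 1.1, -1.9]
gripper_width: 0.0106
```

>>> drive_tool --steps '[[[0, 0, -1], [0, 0, 0], 0], [[0, 0, -2.5], [0, 0, 0], 0], [[0, 0, -4.5], [0, 0, 0], 0], [[0, 0, -6.5], [0, 0, 0], 0], [[0, 0, -8.5], [0, 0, 0], 0], [[0, 0, -10.5], [0, 0, 0], 0], [[0, 0, -12], [0, 0, 0], 0], [[0, 0, -12.5], [0, 0, 0], 0]]'

```text
time_s: 14.6
tool_pos: [0.4837, -0.3051, 0.1547]
tool_rot: [0.405, 3.114, -0.001]
wrist_force: [0.8, -0.4, -2.1]
gripper_width: 0.0108
```

Run:
```python
from h import *
bot.read_camera('top')
im,P=cloud('wrist');st();cv2.imwrite('pics/w8.png',im);np.save('w8.npy',P)
im,P=cloud('top');np.save('t8.npy',P);st()
```

```text
t 14.7 p [ 0.4835 -0.3049  0.1538] rot
 [[-0.967  0.256  0.001]
 [ 0.256  0.967 -0.   ]
 [-0.001 -0.    -1.   ]] F [-0.4  0.  -2.8] w 0.01069921501806076 j [-0.56  0.35 -0.05  1.17 -0.   -0.3 ]
t 14.75 p [ 0.4832 -0.3048  0.1531] rot
 [[-0.967  0.256 -0.   ]
 [ 0.256  0.967  0.   ]
 [ 0.     0.    -1.   ]] F [-0.4  0.1 -3.3] w 0.010603965964421369 j [-0.56  0.35 -0.05  1.16 -0.   -0.3 ]
```

View pics/w8.png

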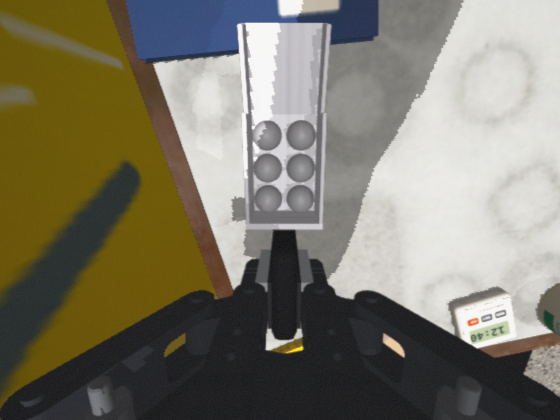

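The scoop hangs level with six balls at (253–300, 135–200), and the grip is centred in the jaws. I'll carry it smoothly, level, until the lip is above the jar.

>>> drive_tool --steps '[[[0, 0.7, -0.5], [0, 0, 0], 0], [[-0.1, 2.8, -1.2], [0, 0, 0], 0], [[-0.3, 6.2, -2], [0, 0, 0], 0], [[-0.6, 10.6, -3], [0, 0, 0], 0], [[-0.8, 15.7, -3.7], [0, 0, 0], 0], [[-1.2, 21.8, -4], [0, 0, 0], 0], [[-1.5, 28, -4], [0, 0, 0], 0], [[-1.8, 34.2, -4], [0, 0, 0], 0]]'

```text
time_s: 15.75
tool_pos: [0.5883, 0.0245, 0.1938]
tool_rot: [0.404, 3.115, 0.0]
wrist_force: [0.7, -0.3, -2.4]
gripper_width: 0.0109
```

>>> drive_tool --steps '[[[-0.3, 6, 0], [0, 0, -0.03], 0], [[-0.6, 11, 0], [0, 0, -0.1], 0], [[-0.8, 15.5, 0], [0, 0, -0.2], 0], [[-1, 18.8, 0], [0, 0, -0.3], 0], [[-1.2, 20.8, 0], [0, 0, -0.4], 0], [[-1.2, 21.7, 0], [0, 0, -0.5], 0], [[-1.2, 21.9, 0], [0, 0, -0.57], 0], [[-1.2, 21.9, 0], [0, 0, -0.59], 0]]'

```text
time_s: 16.75
tool_pos: [0.6551, 0.2313, 0.1932]
tool_rot: [0.521, -3.098, -0.0]
wrist_force: [-0.2, 0.1, -3.5]
gripper_width: 0.0109
```

Run:
```python
from h import *
bot.read_camera('side')
im,P=cloud('wrist');st();cv2.imwrite('pics/w9.png',im);np.save('w9.npy',P)
p,Rt=tcp();q=Rt.inv().apply(P.reshape(-1,3)-p)
s=q[(abs(q[:,1])<.022)&(q[:,0]>.03)&(q[:,0]<.14)&(q[:,2]<.022)&(q[:,2]>-.02)]
print(len(s),'lip tool x max',np.percentile(s[:,0],[99,99.9,100]),'y',s[s[:,0]>.09][:,1].min(),s[s[:,0]>.09][:,1].max())
e=s[(s[:,0]>.1)&(abs(s[:,1])<.012)];print('ramp fit z(x)',np.polyfit(e[:,0],e[:,2],1),np.polyval(np.polyfit(e[:,0],e[:,2],1),.116))
print('mouth in tool cm',Rt.inv().apply(np.array([.533,.1868,.112])-p)*100)
```

```text
t 16.85 p [0.6554 0.2306 0.1934] rot
 [[-0.946 -0.325 -0.   ]
 [-0.325  0.946 -0.   ]
 [ 0.     0.    -1.   ]] F [ 0.2  0.8 -3. ] w 0.010619514865858975 j [0.34 0.55 0.38 1.4  0.   0.01]
15549 lip tool x max [0.11518432 0.11579788 0.11617158] y -0.0199263009597016 0.018172448439073285
ramp fit z(x) [-0.3233117   0.04232637] 0.004822209717923215
mouth in tool cm [12.99238695 -0.16026136  8.14140762]
```

View pics/w9.png

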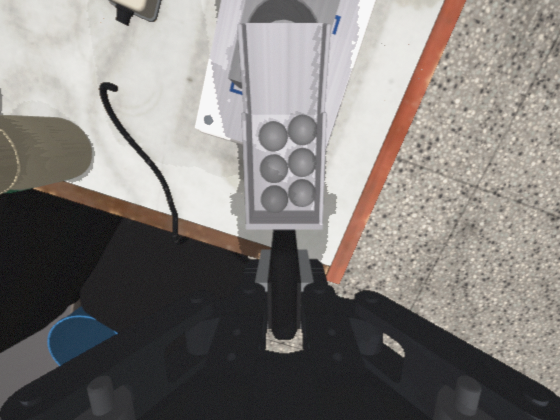

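The lip is at (285,22), over the near edge of the jar mouth, and is laterally centred to under 1 mm. All six balls are on the flat. Now a small tilt to gather them at the ramp while I lower the lip to about 10 mm above the rim.

>>> drive_tool --steps '[[[0.0, 0, -0.3], [0, -0.04, 0], 0], [[0.1, 0, -0.3], [0, -0.08, 0], 0], [[0.1, 0, 0.2], [0, -0.12, 0], 0], [[0.2, -0.05, 1], [0, -0.16, 0], 0], [[0.3, -0.05, 2], [0, -0.19, 0], 0], [[0.35, -0.05, 3], [0, -0.21, 0], 0], [[0.35, -0.05, 3.8], [0, -0.21, 0], 0], [[0.35, -0.05, 4.2], [0, -0.21, 0], 0]]'

```text
time_s: 17.85
tool_pos: [0.6525, 0.2281, 0.1509]
tool_rot: [-0.483, 2.895, 0.051]
wrist_force: [-0.5, -0.9, -2.6]
gripper_width: 0.0105
```

Run:
```python
from h import *
bot.read_camera('side');bot.read_camera('side')
im,P=cloud('wrist');st();cv2.imwrite('pics/w10.png',im)
p,Rt=tcp();print('lip',p+Rt.apply([.116,-.0007,.0048]),'mouth-lip in tool', Rt.inv().apply(np.array([.533,.1868,.112])-p)*100-np.array([11.6,-.07,.48]))
```

```text
t 18.0 p [0.6529 0.2282 0.1512] rot
 [[-0.925 -0.325  0.197]
 [-0.318  0.946  0.068]
 [-0.208 -0.    -0.978]] F [-0.5 -0.7 -1.9] w 0.010912522640607748 j [ 0.34  0.4  -0.    0.95 -0.    0.01]
lip [0.54680947 0.19104602 0.12239922] mouth-lip in tool [1.62878008 0.04714497 0.7166532 ]
```

View pics/w10.png

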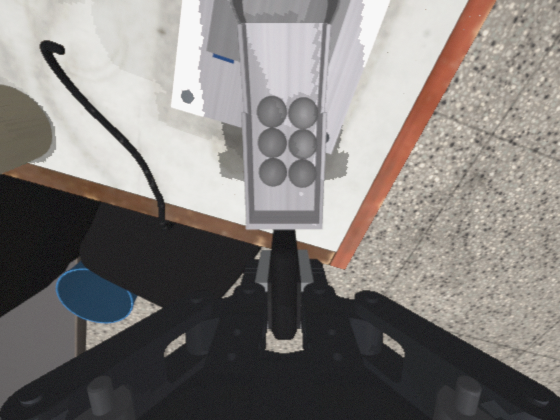

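The balls have gathered at the foot of the ramp, rows 110 to 172. Now I tip slowly about the lip.

>>> drive_tool --steps '[[[0.02, 0, -0.29], [0, -0.025, 0], 0], [[0.04, 0, -0.58], [0, -0.05, 0], 0], [[0.07, 0, -0.87], [0, -0.075, 0], 0], [[0.1, 0, -1.16], [0, -0.1, 0], 0], [[0.13, 0, -1.3], [0, -0.112, 0], 0], [[0.15, 0, -1.44], [0, -0.125, 0], 0], [[0.18, 0, -1.6], [0, -0.138, 0], 0], [[0.21, 0, -1.73], [0, -0.15, 0], 0]]'

```text
time_s: 19.0
tool_pos: [0.6474, 0.2263, 0.1678]
tool_rot: [-0.459, 2.747, 0.084]
wrist_force: [0.6, -0.7, -1.7]
gripper_width: 0.0108
```

>>> drive_tool --steps '[[[0.01, 0, -0.14], [0, -0.012, 0], 0], [[0.02, 0, -0.29], [0, -0.025, 0], 0], [[0.03, 0, -0.43], [0, -0.037, 0], 0], [[0.04, 0, -0.58], [0, -0.05, 0], 0], [[0.05, 0, -0.72], [0, -0.062, 0], 0], [[0.07, 0, -0.87], [0, -0.075, 0], 0], [[0.08, 0, -1.01], [0, -0.087, 0], 0], [[0.1, 0, -1.16], [0, -0.1, 0], 0]]'

```text
time_s: 20.0
tool_pos: [0.6427, 0.2247, 0.1785]
tool_rot: [-0.443, 2.648, 0.104]
wrist_force: [-0.0, -0.0, -2.5]
gripper_width: 0.0107
```

Run:
```python
from h import *
im,P=cloud('wrist');st();cv2.imwrite('pics/w11.png',im)
p,Rt=tcp();print('lip',p+Rt.apply([.116,-.0007,.0048]))
```

```text
t 20.05 p [0.6423 0.2246 0.1785] rot
 [[-0.847 -0.325  0.421]
 [-0.291  0.946  0.145]
 [-0.445 -0.    -0.896]] F [-0.8  0.3 -2.5] w 0.01053196804942468 j [ 0.34  0.22 -0.3   0.59 -0.    0.01]
lip [0.54636377 0.19086966 0.12253968]
```

View pics/w11.png

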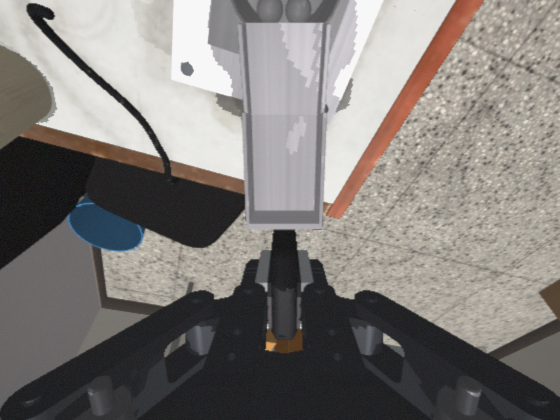

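The scoop is empty and balls are visible in the bore at (270–300, 10). I raise it clear and level it.

>>> drive_tool --steps '[[[-0.6, 0, -1.2], [0, 0, 0], 0], [[-1.6, 0, -3], [0, 0.03, 0], 0], [[-2.6, 0, -5], [0, 0.1, 0], 0], [[-3.5, 0, -7], [0, 0.2, 0], 0], [[-3.8, 0, -7.6], [0, 0.3, 0], 0], [[-3.8, 0, -7.6], [0, 0.39, 0], 0], [[-3.8, 0, -7.6], [0, 0.461, 0], 0], [[-3.8, 0, -7.6], [0, 0.461, 0], 0]]'

```text
time_s: 21.05
tool_pos: [0.6442, 0.2252, 0.2626]
tool_rot: [0.518, -3.098, 0.0]
wrist_force: [0.3, 0.1, -1.9]
gripper_width: 0.0105
```

Run:
```python
from h import *
im,P=cloud('top');st()
p,Rt=tcp()
t=np.array([.53,-.10,.20]);print('delta tool cm',Rt.inv().apply(t-p)*100)
```

```text
t 21.1 p [0.6438 0.2251 0.263 ] rot
 [[-0.946 -0.325  0.   ]
 [-0.325  0.946 -0.   ]
 [-0.    -0.    -1.   ]] F [ 0.3  0.5 -1. ] w 0.010631752543482628 j [ 0.34  0.52  0.5   1.55 -0.    0.01]
delta tool cm [ 21.34054369 -27.04403039   6.29737825]
```

>>> drive_tool --steps '[[[1, -1.3, 0], [0, 0, 0.03], 0], [[3.5, -4.5, 0], [0, 0, 0.08], 0], [[7, -9, 0], [0, 0, 0.14], 0], [[11, -14, 0.5], [0, 0, 0.2], 0], [[15, -19, 1.5], [0, 0, 0.26], 0], [[18.5, -23.5, 3], [0, 0, 0.3], 0], [[21, -26.5, 5], [0, 0, 0.33], 0], [[21.3, -27, 6.3], [0, 0, 0.33], 0]]'

```text
time_s: 22.1
tool_pos: [0.5267, -0.1023, 0.2008]
tool_rot: [0.006, 3.141, -0.002]
wrist_force: [-0.6, 1.2, -1.4]
gripper_width: 0.0108
```

Run:
```python
from h import *
bot.read_camera('side')
im,P=cloud('top');st();np.save('t12.npy',P)
Q=P.reshape(-1,3)
m=(Q[:,2]<.11)&(np.hypot(Q[:,0]-.533,Q[:,1]-.1868)<.022);print(len(Q[m]),np.percentile(Q[m][:,2],[1,10,50,90]))
# clutter under set-down footprint
f=(Q[:,0]>.36)&(Q[:,0]<.60)&(abs(Q[:,1]+.1)<.07)&(Q[:,2]<.12)&(Q[:,2]>.004);print('clutter',f.sum(),Q[f].min(0) if f.any() else '',Q[f].max(0) if f.any() else '')
cv2.imwrite('pics/t12.png',cv2.resize(im[130:330,130:430],(800,533),interpolation=cv2.INTER_CUBIC))
```

```text
t 22.2 p [ 0.5276 -0.1004  0.2001] rot
 [[-1.     0.001 -0.001]
 [ 0.001  1.    -0.   ]
 [ 0.001 -0.    -1.   ]] F [ 0.5  0.3 -2. ] w 0.011060429464150824 j [-0.19  0.27 -0.05  1.25 -0.   -0.19]
233 [0.06452606 0.06710101 0.07923819 0.08392599]
clutter 0
```

View pics/t12.png

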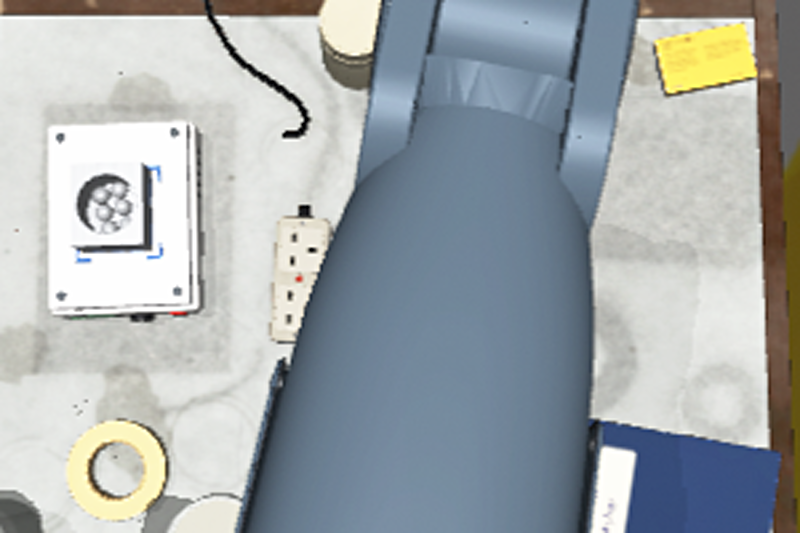

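The jar is on the deck with the balls in its bore at (112,200), and I see no strays on the mill or table. I'll set the scoop down on the clear spot the jar left.

>>> drive_tool --steps '[[[0, 0, 1.5], [0, 0, 0], 0], [[0, 0, 4.5], [0, 0, 0], 0], [[0, 0, 8], [0, 0, 0], 0], [[0, 0, 11.5], [0, 0, 0], 0], [[0, 0, 14], [0, 0, 0], 0], [[0, 0, 16], [0, 0, 0], 0], [[0, 0, 17], [0, 0, 0], 0], [[0, 0, 17.4], [0, 0, 0], 0]]'

```text
time_s: 23.2
tool_pos: [0.5293, -0.0992, 0.0261]
tool_rot: [0.004, -3.14, 0.001]
wrist_force: [-0.5, -0.2, -1.1]
gripper_width: 0.0108
```

>>> drive_tool --steps '[[[0, 0, 0.2], [0, 0, 0], 0], [[0, 0, 0.4], [0, 0, 0], 0], [[0, 0, 0.6], [0, 0, 0], 0], [[0, 0, 0.75], [0, 0, 0], 0], [[0, 0, 0.75], [0, 0, 0], 0], [[0, 0, 0.75], [0, 0, 0], 0], [[0, 0, 0.75], [0, 0, 0], 0], [[0, 0, 0.75], [0, 0, 0], 0]]'

```text
time_s: 24.2
tool_pos: [0.5292, -0.1, 0.0193]
tool_rot: [0.002, -3.141, 0.001]
wrist_force: [-1.8, 0.2, 5.4]
gripper_width: 0.0105
```

Contact with the table: +5 N, against about -2 N while the scoop was hanging. I release and rise.

>>> drive_tool --steps '[[[0, 0, 0], [0, 0, 0], 20], [[0, 0, 0], [0, 0, 0], 40], [[0, 0, 0], [0, 0, 0], 45], [[0, 0, 0], [0, 0, 0], 45], [[0, 0, -1], [0, 0, 0], 45], [[0, 0, -4], [0, 0, 0], 45], [[0, 0, -9], [0, 0, 0], 45], [[0, 0, -14], [0, 0, 0], 45]]'

```text
time_s: 25.2
tool_pos: [0.529, -0.0998, 0.1611]
tool_rot: [0.002, -3.141, 0.001]
wrist_force: [0.5, 0.3, -0.2]
gripper_width: 0.0382
```

>>> drive_tool --steps '[[[0, 0, -4], [0, 0, 0], 45], [[0, 0, -8], [0, 0, 0], 45], [[0, 0, -8], [0, 0, 0], 45], [[0, 0, -8], [0, 0, 0], 45], [[0, 0, -8], [0, 0, 0], 45], [[0, 0, -8], [0, 0, 0], 45], [[0, 0, -8], [0, 0, 0], 45], [[0, 0, -8], [0, 0, 0], 45]]'

```text
time_s: 26.2
tool_pos: [0.5292, -0.0998, 0.2388]
tool_rot: [0.002, -3.14, 0.0]
wrist_force: [-0.1, 0.4, 0.3]
gripper_width: 0.0383
```

Run:
```python
from h import *
im,P=cloud('wrist');im2,P2=cloud('top');st()
a=cv2.resize(im,(500,375));b=cv2.resize(im2[180:245,145:210],(290,290),interpolation=cv2.INTER_CUBIC)
c=np.zeros((375,800,3),np.uint8);c[:,:500]=a;c[:290,505:795]=b;cv2.imwrite('pics/f.png',c)
Q=P.reshape(-1,3);g=Q[(abs(Q[:,2]-.052)<.006)&(np.hypot(Q[:,0]-.53,Q[:,1]+.1)<.05)];print('grip',len(g),np.median(g[:,2]),cv2.minAreaRect((g[:,:2]*1000).astype(np.float32)))
w=Q[(abs(Q[:,2]-.026)<.005)&(abs(Q[:,1]+.1)<.024)&(Q[:,0]<.51)&(Q[:,0]>.4)]
print('wall tilt',len(w),np.linalg.lstsq(np.c_[w[:,:2]-w[:,:2].mean(0),np.ones(len(w))],w[:,2],rcond=None)[0])
Q=P2.reshape(-1,3);J=Q[(abs(Q[:,2]-.112)<.005)&(np.hypot(Q[:,0]-.533,Q[:,1]-.187)<.06)];print('jar',np.median(J[:,2]),cv2.minAreaRect((J[:,:2]*1000).astype(np.float32)))
for n,x,y in(('timer',.6788,-.1196),('flask',.6808,-.2146)):
    q=Q[(Q[:,2]>.01)&(np.hypot(Q[:,0]-x,Q[:,1]-y)<.05)];print(n,len(q),q.mean(0) if len(q) else '')
```

```text
t 26.3 p [ 0.5293 -0.0998  0.2389] rot
 [[-1.    -0.001 -0.001]
 [-0.001  1.    -0.   ]
 [ 0.001 -0.    -1.   ]] F [0.5 0.7 0.1] w 0.03816710974961298 j [-0.19  0.26  0.04  1.35 -0.   -0.19]
grip 378 0.051551318562856135 ((529.8489990234375, -101.59502410888672), (45.50890350341797, 11.587174415588379), 0.3149823248386383)
wall tilt 356 [-0.00071331 -0.00216763  0.02547988]
jar 0.11209556263486231 ((533.8565673828125, 186.58978271484375), (70.20745849609375, 59.730255126953125), 2.485729217529297)
timer 0 
flask 0
```

View pics/f.png

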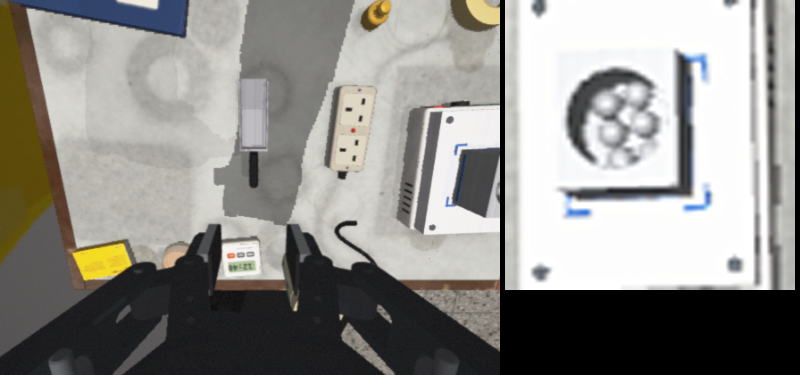

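The scoop stands upright and empty on the worktop at (253,130), and I can make out at least five balls in the bore. I have time to count them from directly above.

>>> drive_tool --steps '[[[-1, 3, -1.5], [0, 0, 0], 45], [[-2, 8, -3], [0, 0, 0], 45], [[-3, 13, -3], [0, 0, 0], 45], [[-4.5, 18, -3], [0, 0, 0], 45], [[-6, 23, -3], [0, 0, 0], 45], [[-7, 27, -3], [0, 0, 0], 45], [[-7, 28.7, -3], [0, 0, 0], 45], [[-7, 28.7, -3], [0, 0, 0], 45]]'

```text
time_s: 27.3
tool_pos: [0.5987, 0.1879, 0.2685]
tool_rot: [0.004, -3.14, 0.001]
wrist_force: [-0.8, -0.7, 1.0]
gripper_width: 0.0386
```

Run:
```python
from h import *
bot.read_camera('side');bot.read_camera('side')
im,P=cloud('wrist');st()
q=P.reshape(-1,3);q=q[(np.hypot(q[:,0]-.533,q[:,1]-.187)<.0245)&(q[:,2]<.105)]
H=np.full((52,52),np.nan);i=((q[:,:2]-[.507,.161])*1000).astype(int);
for (a,b),z in zip(i,q[:,2]): H[a,b]=np.nanmax([H[a,b],z])
for a in range(0,52,2):print(' '.join('..' if np.isnan(x:=np.nanmax(np.r_[-1,H[a:a+2,b:b+2].ravel()])) or x<0 else f'{int(x*1000):2d}' for b in range(0,52,2)))
c=bot.camera_info('wrist');T=np.linalg.inv(c['cam_to_world'])@[.533,.187,.08,1]
u,v=int(c['fx']*T[0]/T[2]+c['cx']),int(c['fy']*T[1]/T[2]+c['cy']);print(u,v)
cv2.imwrite('pics/g.png',cv2.resize(im[v-50:v+50,u-50:u+50],(500,500),interpolation=cv2.INTER_CUBIC))
im,P2=cloud('top');Q=P2.reshape(-1,3)
for n,x,y in(('timer',.6788,-.1196),('flask',.6808,-.2146)):
    k=Q[(Q[:,2]>.01)&(np.hypot(Q[:,0]-x,Q[:,1]-y)<.05)];print(n,len(k),k.mean(0))
```

```text
t 27.45 p [0.5988 0.186  0.2691] rot
 [[-1.    -0.    -0.001]
 [-0.     1.    -0.001]
 [ 0.001 -0.001 -1.   ]] F [-0.2  0.2  0.4] w 0.03839191766135276 j [ 0.3   0.41  0.34  1.5  -0.    0.3 ]
.. .. .. .. .. .. .. .. .. .. .. 66 67 96 99 101 .. .. .. .. .. .. .. .. .. ..
.. .. .. .. .. .. .. .. 67 68 68 67 79 79 82 104 102 98 103 .. .. .. .. .. .. ..
.. .. .. .. .. .. 68 69 69 69 69 76 80 82 82 82 80 80 98 104 .. .. .. .. .. ..
.. .. .. .. .. 80 82 81 80 81 68 78 81 83 83 82 83 80 77 68 101 76 .. .. .. ..
.. .. .. .. 79 82 82 82 83 79 79 79 83 82 83 82 82 81 79 69 68 100 .. .. .. ..
.. .. .. 67 80 82 81 82 82 80 79 79 82 83 82 82 83 80 78 68 69 68 104 .. .. ..
.. .. 66 68 81 82 84 83 81 80 80 76 79 82 83 83 81 81 69 67 69 68 87 104 .. ..
.. .. 69 68 81 82 84 83 83 81 80 68 80 81 82 80 80 75 68 69 69 69 68 99 .. ..
.. .. 67 68 80 82 82 83 82 80 80 69 67 79 77 78 77 78 78 69 70 68 67 100 96 ..
.. 69 67 69 77 81 81 81 80 79 77 68 69 68 78 81 82 81 80 80 68 68 69 69 102 ..
.. 68 68 69 68 69 76 77 76 69 68 69 69 77 81 81 83 81 81 81 78 69 67 68 98 ..
68 67 69 69 68 69 69 79 80 80 79 79 69 
[... 542 characters left out ...]
79 79 76 67 67 78 81 83 82 83 81 81 76 98 103 ..
.. .. .. 67 68 66 68 68 79 80 81 81 81 80 68 79 82 83 83 83 82 82 92 100 .. ..
.. .. .. 68 68 68 68 77 80 80 82 82 83 81 77 79 81 82 82 84 83 81 104 .. .. ..
.. .. .. .. 69 68 68 80 82 82 83 83 83 82 78 78 80 82 82 81 82 79 .. .. .. ..
.. .. .. .. .. 69 68 78 82 81 84 82 82 81 77 68 77 80 80 80 95 86 .. .. .. ..
.. .. .. .. .. .. .. 79 80 81 82 83 82 80 77 69 69 76 78 76 .. .. .. .. .. ..
.. .. .. .. .. .. .. .. 79 80 81 82 82 81 68 68 69 67 68 .. .. .. .. .. .. ..
.. .. .. .. .. .. .. .. .. .. .. .. .. 67 .. .. .. .. .. .. .. .. .. .. .. ..
285 132
timer 618 [ 0.67888938 -0.11954605  0.01837357]
flask 527 [ 0.67977644 -0.21459114  0.05696627]
```

The height map shows six separate humps topping out at 83 mm on the 68 mm bore floor, so all six balls are in. The timer and flask haven't moved, and the robot touches nothing.

```bash
python3 -c "
from rig import bot
print(bot.sign_off())"
```

```text
the job is handed in; nothing more can be done
None
```

The job is done and handed in at about 27.5 s of the 72 s allowed. The jar is plugged home in the mill, all six balls are in it, and the empty scoop stands upright on the worktop. I gave the scoop the clear spot the jar had left, not its original place.

Last checks before handing in:
- **Jar:** its rim is at 112.1 mm, which means the body rests on the deck. It is centred within about 1 mm of the socket and within about 0.003 rad of upright.
- **Balls:** the wrist camera's depth map shows six separate balls lying in one layer on the bore floor.
- **Scoop:** it is empty, with its grip top at about 52 mm as expected and a tilt of about 0.002 rad.
- **Flask and timer:** the timer reads within 0.2 mm of its start position and the flask within 1 mm.
- **Robot:** the gripper is clear of everything.

No check failed. Two fell short:
- **Bystander check:** my first look at the flask and timer found nothing because the arm blocked the view, so I repeated it with the arm out of the way.
- **Ball count:** I ran out of picture views before the last close-up of the bore, so the count of six comes from the depth map only. The last picture I viewed showed at least five.

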